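# Set the empty bowl on the bench scale and press tare

## Robot

A 6-joint arm with a two-finger parallel gripper is mounted at the origin on a cart in front of the work surface, level with it; the furniture and walls round the work are solid. World frame = base frame: x ahead of the robot, y to its left, z up, the work surface at z = 0. Lengths are in mm, angles in degrees, forces in N, time in s.
With the tool pointing down it reaches from about 300 to 850 mm from the base axis. Payload 4.2 kg.
Tool frame: the origin (TCP) lies at the centre of the arm's flange, where the gripper is bolted on; the fingertips stand 191 mm ahead of it and the grasp point (between the pads) lies 172 mm ahead of it; z points along the fingers, x is the direction in which the jaws open and shut, and the axes are right-handed (so a half turn about z gives the same grasp; the last joint's range is limited). The gripper opens to 91 mm and grips with 3 to 60 N. Pads are 32 mm wide; open, the fingers measure 118 mm over their backs; the gripper's body (76 mm by 178 mm) begins 60 mm behind the grasp point.
Start: joints at [67.38, 18.312, 89.639, -0, 72.044, -1.146], TCP at [210.496, 535.083, 404.776] pointing down, gripper open.
Joint ranges: [-177.97, 177.97], [-48.28, 115.42], [12.27, 149.76], [-77.06, 257.06], [2.81, 150.46], [-146.56, 146.56]. Speed limits (degrees/s): [147.25, 147.25, 180, 180, 180, 180].

## Interface

Orientations are given as [roll, pitch, yaw] about the fixed x, y, z axes, in that order (R = Rz(yaw) Ry(pitch) Rx(roll)).
In Python, from workcell import telemetry, imaging, env gives the robot as it stands. The module is installed in compiled form; this text tells all that it offers.
- The arm moves only by the tool jog_arm, never from a script. Its argument "series" is a list of rows, each a list of 3 entries, a list of its own where there are three numbers: the shift along the world's x, y, z in mm, then the turn, a rotation vector about the world's x, y, z in rad, then the opening, from 0 (shut) to 1 (fully open). In form: [[[x, y, z], [ax, ay, az], jaw], ...]. A call has exactly 5 rows; each row is the pose to reach, as a shift and turn from the pose measured when the call began; what a row does not reach only later rows make up. A row lasts 1/12 s, in which the tool goes at most 41.7 mm and 7.16 degrees, less where a joint would pass 70% of its speed; a pose out of reach is approached as far as the arm can. A call with a gripper value outside its range is refused whole. The fingers move at their own pace and stop on an object; "squeeze" is the grip in N (left out, the last holds). Time passes only in rows, so rows that repeat a pose let the fingers close, or fill a call up. It gives the time, the measured TCP pose, the force and the opening at its end, in the units of the state.
- telemetry.state(): the state, without advancing time (a new reading comes with each control period).
- imaging.grab_frame(name): name is "scene" or "side" or "wrist"; returns a dict with "pixels" (480x640x3 uint8, red, green, blue), "fov_y" (degrees; the focal length in pixels is half the picture's height over the tangent of half this angle, whatever the lens; pixels are square), "cx", "cy" (the principal point, pixels), "R" (3x3) and "t" (3): a world point X has camera coordinates R X + t; the wrist camera has in their place "T_tool_cam" (4x4, takes a point from camera to tool coordinates, whose origin is the TCP and whose axes are the tool frame's). Camera axes: x right, y down, z forward; pixel columns grow to the right and rows downward; lengths in mm; the calibration is good to about 2 mm. A picture is of the moment at which its call begins: read the wrist's pose just before it. There is no depth.
- env.job_done(): hands the job in, once; it reports no verdict.
The state is a dict: "time_s": time; "qpos": joint angles; "qvel": joint speeds; "effort": joint torques, N m; "ee_pos": TCP position; "ee_rot": TCP orientation; "force": force on the tool from outside, world axes, zero at the start; "torque": the same for the moment, N m; "gripper_width": finger opening in mm.
Only numpy, scipy, OpenCV 4.12 (cv2) and the standard library are available. Lean on these libraries where they do the work, as an engineer would, in place of code of your own. Each camera call takes 0.05 s, during which the arm holds its last target.

## Task

Get the bench scale ready for weighing bolts: set the empty one of the two steel bowls down upright in the middle of the scale's pan and let go of it, without dropping it. Then press the round tare key on the scale's console all the way down and let it come back up, leaving the bowl on the pan. Leave the other bowl, which holds bolts, where it stands.

Things in the scene. Friction and masses are not known exactly. Their poses are not given: they have to be found in the camera images.
- bowl_empty: The empty bowl: small open round bowl of bare sheet steel with straight upright sides, 64 mm outside diameter (66 mm at the rolled rim), 42 mm high, wall 2.5 mm, mass about 0.12 kg, standing on the table to the left or right of the scale. It can be gripped across its whole diameter from above, in any direction. Origin: centre of its underside; z points up through its mouth.
- bowl_full: The bowl to leave alone: same steel bowl, same size and axes, but with two M12 steel bolts standing in it; it stands on the other side of the scale. Origin: centre of its underside.
- pan_centre (a point): Centre of the top face of the scale's pan: flat steel plate 130 mm (its x) by 140 mm (its y), top face 48 mm above the table, on a low grey scale fixed to the table. The frame's z points up; its -x side, roughly towards the robot, carries the console with a green display in a dark frame and the tare key.
- tare_top (a point): Centre of the top of the round white tare key, 28 mm diameter, on the console beside the display, 98 mm towards -x and 46 mm towards -y from the pan centre (scale axes), top 57 mm above the table when up; round black collar of 44 mm diameter below it; it moves down with the key. z points up.
- tare (a joint): Travel of the tare key in m: 0 = up (rest), 0.006 = fully down. A spring returns it; fully down takes about 4 N.
Mind the look-alikes: they are no part of the job. What is shaped like the bowl_empty but purple is not meant.

How it is judged (in metres and radians):
On the way, in this order (a step that is already met when the one before it is completed fails the run):
1. the empty bowl stands upright, at rest and let go in the middle of the pan, with the tare key up (horizontal distance between bowl_empty and pan_centre below 0.025 m and distance between bowl_empty and pan_centre below 0.026 m and angle between bowl_empty's own z axis and vertical below 0.12 rad and linear speed of bowl_empty below 0.02 m/s and contact force between the fingers and bowl_empty below 0.1 N and value of joint tare below 0.002 m), for 0.2 s.
2. the tare key is pressed down with the bowl standing on the pan (value of joint tare above 0.0045 m and distance between bowl_empty and pan_centre below 0.026 m and angle between bowl_empty's own z axis and vertical below 0.12 rad and contact force between each of the arm, the fingers and bowl_empty below 0.1 N), for 0.1 s.
At the end, for the whole second after the job is handed in: The empty bowl stands upright (within 7 degrees) and at rest on the pan, its centre within 25 mm of the pan's centre; the tare key, pressed at least 4.5 mm down after the bowl was let go, is up again (within 2 mm); the bowl with the bolts stands upright within 30 mm of where it was (horizontal distance between bowl_empty and pan_centre below 0.025 m and distance between bowl_empty and pan_centre below 0.026 m and angle between each of bowl_empty, bowl_full's own z axis and vertical below 0.12 rad and linear speed of bowl_empty below 0.02 m/s and value of joint tare below 0.002 m and distance of bowl_full from where it was at the start of the episode below 0.03 m); the robot touches nothing.
It fails at once if the bowl with the bolts is moved more than 30 mm or tipped (distance of bowl_full from where it was at the start of the episode above 0.03 m or angle between bowl_full's own z axis and vertical above 0.35 rad).
It fails at once if the empty bowl is dropped (falls free faster than 0.5 m/s, about 13 mm) (contact force between the fingers and bowl_empty below 0.01 N and linear speed of bowl_empty above 0.5 m/s).
It also fails if it takes over 45 s, if anything falls off the work surface, if the arm or the gripper's body presses on something with over 40 N, if the wrist force passes 120 N, or if a joint passes its speed limit or range.

## Working session

There is one attempt and no reset: what is moved stays moved. The work goes in short steps, Python scripts to look and compute and a tool call to move; the robot and the scene stay as the last step left them, time stands still between calls to the robot, and variables do not carry over. Pictures are saved under pics/ and viewed, and the job is handed in when it is done.

Besides the shell and the picture viewer there is one more tool, called after ">>>" as name([rows], argument=value, ...), one row to a line, values as JSON. jog_arm: Moves the arm, as the interface text tells. Its arguments: {"type":"object","properties":{"series":{"type":"array"},"squeeze":{"type":"number"}},"required":["series"]}

```bash
mkdir -p pics
cat > h.py <<'E'
import numpy as np, cv2
from workcell import telemetry, imaging, env
def save(f,n): cv2.imwrite('pics/'+n,cv2.cvtColor(np.asarray(f['pixels']),cv2.COLOR_RGB2BGR))
def K(f):
    fl=240/np.tan(np.radians(f['fov_y'])/2); return np.array([[fl,0,f['cx']],[0,fl,f['cy']],[0,0,1]])
def ray(f,u,v,z):
    R=np.array(f['R']);t=np.array(f['t']).ravel()
    c=-R.T@t; d=R.T@np.linalg.inv(K(f))@[u,v,1]; return c+d*(z-c[2])/d[2]
def proj(f,X):
    p=K(f)@(np.array(f['R'])@np.array(X)+np.array(f['t']).ravel()); return p[:2]/p[2]
E
python3 - <<'E'
from h import *
import pickle
print(telemetry.state())
for n in ['scene','side','wrist']:
    f=imaging.grab_frame(n); save(f,n+'0.png'); pickle.dump(f,open(n+'0.pkl','wb'))
    print(n,{k:v for k,v in f.items() if k!='pixels'})
E
```

```text
{'time_s': 0.0, 'qpos': array([ 6.73795097e+01,  1.83527853e+01,  8.97073608e+01, -1.12647795e-03,
        7.20433861e+01, -1.14689422e+00]), 'qvel': array([-0.08212546,  0.02655916, -0.02231102, -0.01646744, -0.07130609,
        0.01679295]), 'effort': array([ 1.98795322e-03, -4.12480187e+01, -2.31980073e+01,  7.28950510e-02,
        4.59546433e-02, -1.35518185e-04]), 'ee_pos': array([210.43881179, 534.92979436, 403.90203073]), 'ee_rot': array([-1.79998998e+02,  1.03532975e-01,  6.85267531e+01]), 'force': array([ 0.36713698, -0.54186411, -0.68529498]), 'torque': array([-0.02799761,  0.03811825,  0.04479746]), 'gripper_width': 90.94154276013255}
scene {'fov_y': 55.81672768807343, 'cx': 317.7056544523439, 'cy': 242.15688039611666, 'R': array([[ 0.66910256, -0.74314288, -0.00635735],
       [-0.43875196, -0.38810515, -0.81047586],
       [ 0.59983204,  0.54508078, -0.58573754]]), 't': array([-351.2733287 ,  308.54534739,  615.17157898])}
side {'fov_y': 43.2236543134165, 'cx': 317.86000770761893, 'cy': 242.07694958768158, 'R': array([[-0.91382992, -0.40529531, -0.02550665],
       [-0.1300283 ,  0.35152415, -0.92710485],
       [ 0.38471745, -0.84389957, -0.37393315]]), 't': array([ 499.11269585,  102.64995793, 1335.92772361])}
wrist {'fov_y': 69.81261000719151, 'cx': 317.1227658248441, 'cy': 236.81325813662974, 'T_tool_cam': array([[ 9.99998583e-01,  2.11741232e-04, -1.67015901e-03,
        -1.23755290e+00],
       [ 2.15157936e-04,  9.67850054e-01,  2.51527783e-01,
        -7.12037527e+01],
       [ 1.66972229e-03, -2.51527786e-01,  9.67848637e-01,
         1.97511215e+01],
       [ 0.00000000e+00,  0.00000000e+00,  0.00000000e+00,
         1.00000000e+00]])}
```

View pics/scene0.png

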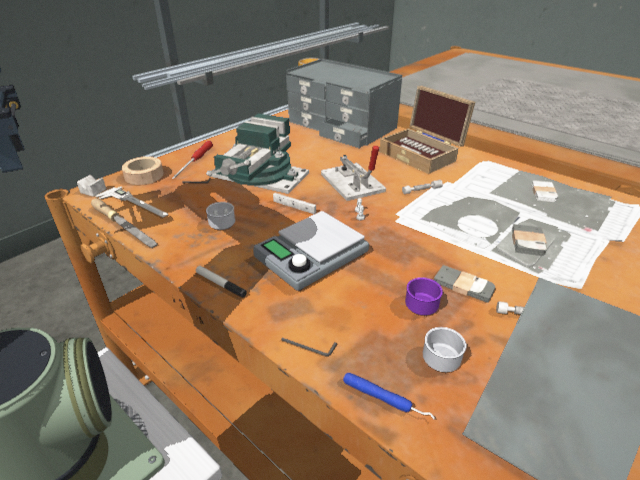

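View pics/side0.png

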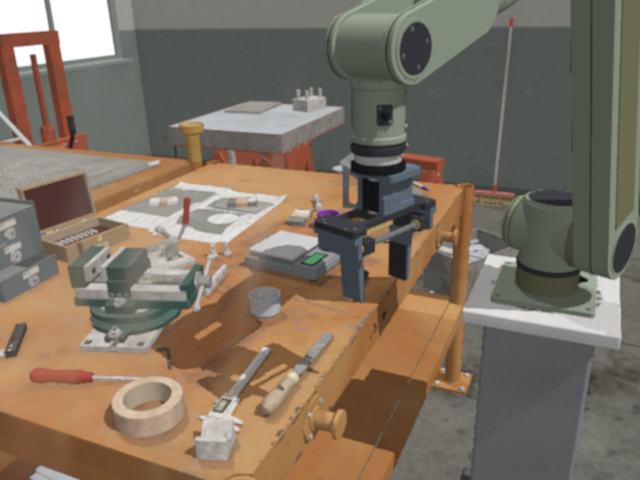

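View pics/wrist0.png

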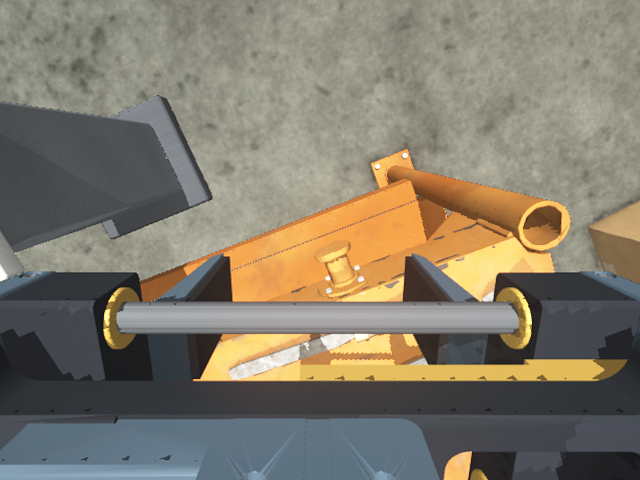

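Run:
```python
from h import *
import pickle
f=pickle.load(open('scene0.pkl','rb'));g=pickle.load(open('side0.pkl','rb'))
a=cv2.cvtColor(f['pixels'],cv2.COLOR_RGB2BGR);b=cv2.cvtColor(g['pixels'],cv2.COLOR_RGB2BGR)
c=lambda i,u,v,s,o: cv2.resize(i[v-s:v+s,u-s:u+s],(o,o),interpolation=cv2.INTER_CUBIC)
im=np.vstack([np.hstack([c(a,221,215,30,300),c(a,445,349,40,300)]),np.hstack([c(b,265,303,30,300),c(a,312,250,70,300)])])
cv2.imwrite('pics/crops.png',im)
for n,uv,z in [('bowlL',(221,207),42),('bowlR',(445,338),42),('purple',(424,286),42),('tare',(299,260),57)]:
    print(n,ray(f,*uv,z).round(1))
print('side bowlL',ray(g,265,296,42).round(1))
```

```text
bowlL [534.5 320.   42. ]
bowlR [ 519.9 -287.    42. ]
purple [ 609.  -193.2   42. ]
tare [496.8  23.7  57. ]
side bowlL [519.3 326.   42. ]
```

View pics/crops.png

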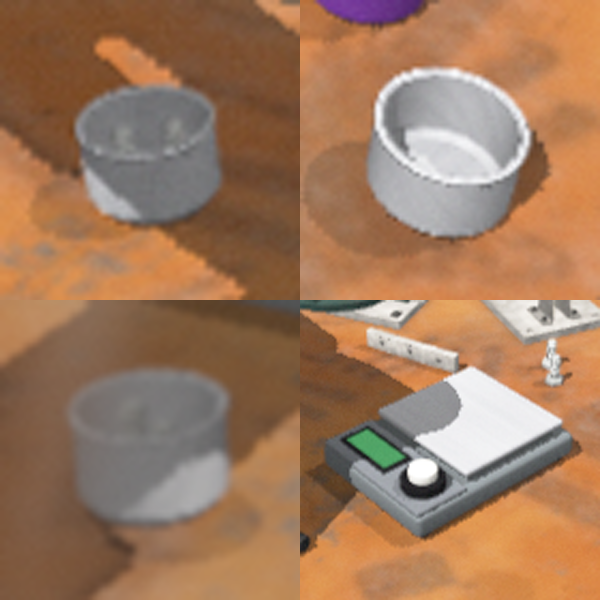

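Run:
```python
from h import *
import pickle
from scipy.optimize import least_squares
f=pickle.load(open('scene0.pkl','rb'));g=pickle.load(open('side0.pkl','rb'))
print('empty',ray(f,445.3,343,42).round(1),'full',ray(f,220.5,215-30+122/5,42))
C=[(380,410),(470,367),(562,428),(470,473)]
W=[ray(f,242+(u-300)/2.143,180+(v-300)/2.143,48) for u,v in C]; W=np.array(W);print(W.round(0),W.mean(0))
print([np.linalg.norm(W[i]-W[(i+1)%4]) for i in range(4)])
t=ray(f,242+(423-300)/2.143,180+(470-300)/2.143,57);print('tare',t)
a=cv2.resize(cv2.cvtColor(f['pixels'],cv2.COLOR_RGB2BGR)[195:295,240:390],(750,500),interpolation=cv2.INTER_CUBIC);cv2.imwrite('pics/sc.png',a)
b=cv2.resize(cv2.cvtColor(g['pixels'],cv2.COLOR_RGB2BGR)[210:310,230:380],(750,500),interpolation=cv2.INTER_CUBIC);cv2.imwrite('pics/sc2.png',b)
```

```text
empty [ 510.6 -292.7   42. ] full [526.90470881 312.20590434  42.        ]
[[550. 134.  48.]
 [672. 121.  48.]
 [647. -24.  48.]
 [533.  -3.  48.]] [600.35021601  57.10893635  48.        ]
[np.float64(123.25109242073218), np.float64(146.21085375545906), np.float64(116.12155535995645), np.float64(138.62238644527494)]
tare [498.88708543  24.64403635  57.        ]
```

View pics/sc.png

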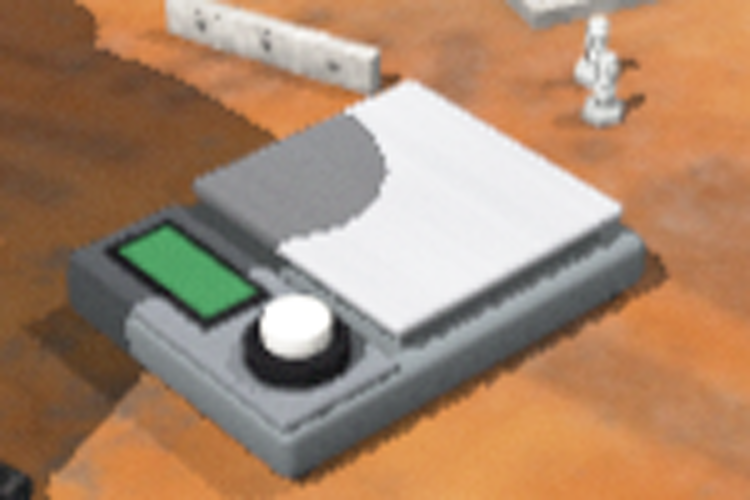

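Run:
```python
from h import *
import pickle
from scipy.optimize import least_squares
f=pickle.load(open('scene0.pkl','rb'))
px=np.array([(195,183),(410,80),(622,212),(400,333),(297,312)])/5+[240,195]
loc=np.array([[-65,70,0],[65,70,0],[65,-70,0],[-65,-70,0],[-98,-46,9]])
def res(p):
    c,s=np.cos(p[2]),np.sin(p[2]);R=np.array([[c,-s,0],[s,c,0],[0,0,1]])
    return np.concatenate([proj(f,R@l+[p[0],p[1],48])-q for l,q in zip(loc,px)])
r=least_squares(res,[600,57,-.1]);print(r.x,np.degrees(r.x[2]),r.fun.round(1))
c,s=np.cos(r.x[2]),np.sin(r.x[2]);print('key',r.x[0]-98*c+46*s,r.x[1]-98*s-46*c)
```

```text
[ 6.02874745e+02  5.93157651e+01 -1.27465414e-01] -7.3032302779726335 [-1.2 -0.3  0.6 -0.4  1.2 -0.9 -0.2 -0.4 -0.2  1.4]
key 499.822247365472 26.146762282173448
```

>>> jog_arm([
  [[40,-20,0],[0,0,-0.1],1],
  [[60,-58,0],[0,0,-0.22],1],
  [[80,-95,0],[0,0,-0.34],1],
  [[100,-131,0],[0,0,-0.46],1],
  [[118,-168,0],[0,0,-0.58],1],
])

```text
time_s: 0.57
ee_pos: [327.7, 368.3, 403.8]
ee_rot: [180.0, 0.1, 35.0]
force: [0.6, -0.5, 0.7]
gripper_width: 91.0
```

>>> jog_arm([
  [[11,-40,0],[0,0,-0.1],1],
  [[22,-80,0],[0,0,-0.2],1],
  [[33,-120,0],[0,0,-0.3],1],
  [[44,-160,0],[0,0,-0.4],1],
  [[55,-200,0],[0,0,-0.5],1],
])

```text
time_s: 0.98
ee_pos: [382.3, 167.1, 403.7]
ee_rot: [180.0, 0.1, 6.1]
force: [0.7, 0.1, 0.3]
gripper_width: 91.4
```

>>> jog_arm([
  [[11,-40,0],[0,0,-0.1],1],
  [[22,-80,0],[0,0,-0.2],1],
  [[33,-120,0],[0,0,-0.3],1],
  [[44,-160,0],[0,0,-0.4],1],
  [[55,-200,0],[0,0,-0.5],1],
])

```text
time_s: 1.4
ee_pos: [436.9, -34.1, 403.7]
ee_rot: [180.0, 0.1, -22.9]
force: [0.8, 0.5, 0.4]
gripper_width: 91.3
```

>>> jog_arm([
  [[14,-38,0],[0,0,-0.02],1],
  [[28,-76,0],[0,0,-0.04],1],
  [[42,-114,0],[0,0,-0.07],1],
  [[56,-150,0],[0,0,-0.1],1],
  [[70,-184,0],[0,0,-0.12],1],
])

```text
time_s: 1.82
ee_pos: [507.0, -220.5, 403.4]
ee_rot: [180.0, 0.1, -29.9]
force: [0.8, 0.8, 0.4]
gripper_width: 91.0
```

Take pictures here (scale is now visible to all cameras).

```bash
cat >> h.py <<'E'
from scipy.spatial.transform import Rotation as Ro
def wcam():
    s=telemetry.state(); f=imaging.grab_frame('wrist')
    T=np.eye(4);T[:3,:3]=Ro.from_euler('xyz',s['ee_rot'],degrees=True).as_matrix();T[:3,3]=s['ee_pos']
    M=np.linalg.inv(T@np.array(f['T_tool_cam']));f['R']=M[:3,:3];f['t']=M[:3,3];return s,f
E
python3 - <<'E'
from h import *
import pickle
s,f=wcam();save(f,'w1.png');pickle.dump(f,open('w1.pkl','wb'))
print(proj(f,[511,-293,42]),proj(f,[511,-293,0]))
g=imaging.grab_frame('side');save(g,'s1.png');pickle.dump(g,open('s1.pkl','wb'))
E
```

```text
[355.48762605 274.15327676] [351.69854205 261.33301648]
```

View pics/w1.png

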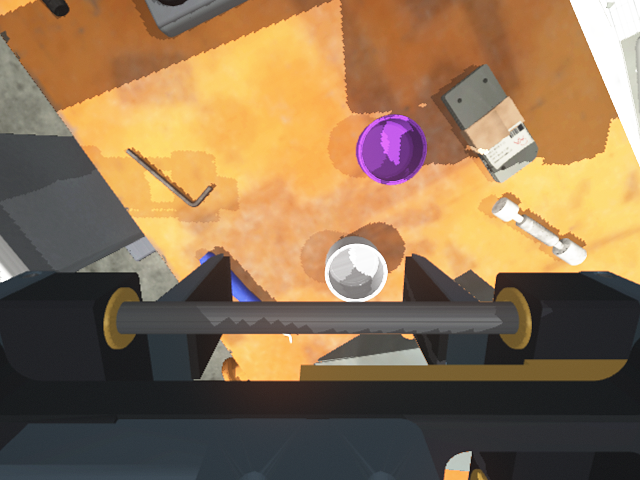

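View pics/s1.png

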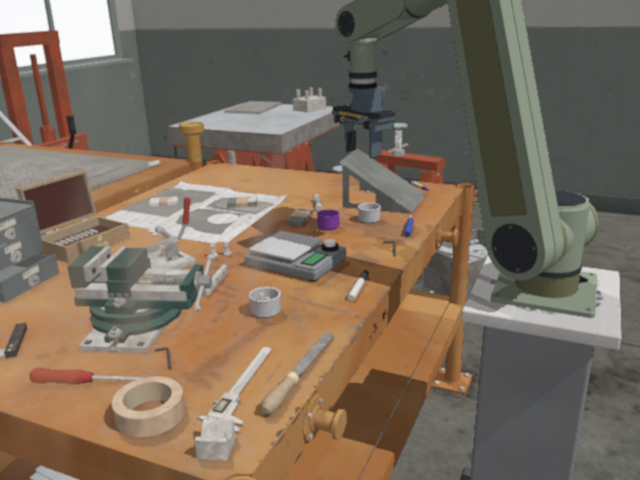

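Run:
```python
from h import *
import pickle
f=pickle.load(open('scene0.pkl','rb'));g=pickle.load(open('s1.pkl','rb'));w=pickle.load(open('w1.pkl','rb'))
c=cv2.cvtColor(g['pixels'],cv2.COLOR_RGB2BGR)[130:230,310:460];cv2.imwrite('pics/pl.png',cv2.resize(c,(750,500),interpolation=cv2.INTER_CUBIC))
def tri(u,v):
    P=[K(x)@np.c_[np.array(x['R']),np.array(x['t']).ravel()] for x in (f,g)]
    X=cv2.triangulatePoints(P[0],P[1],np.array(u,float).reshape(2,1),np.array(v,float).reshape(2,1)).ravel();X=X[:3]/X[3];return X.round(0),proj(f,X).round(0),proj(g,X).round(0)
print(tri((537,282),(344,161)));print(tri((470,405),(408,210)))
print('empty tri',tri((445.3,343),(369,208)))
# wrist empty rim ellipse
hsv=cv2.cvtColor(w['pixels'],cv2.COLOR_RGB2HSV)
print('wrist empty',ray(w,356.5,270.5,42))
a=cv2.cvtColor(f['pixels'],cv2.COLOR_RGB2BGR)[260:480,400:640];cv2.imwrite('pics/pl2.png',cv2.resize(a,None,fx=2.5,fy=2.5))
```

```text
(array([ 620., -371.,  147.]), array([537., 282.]), array([344., 161.]))
(array([ 426., -374.,   20.]), array([464., 416.]), array([405., 208.]))
empty tri (array([ 512., -291.,   36.]), array([445., 344.]), array([369., 208.]))
wrist empty [ 513.86564528 -289.92122849   42.        ]
```

View pics/pl.png

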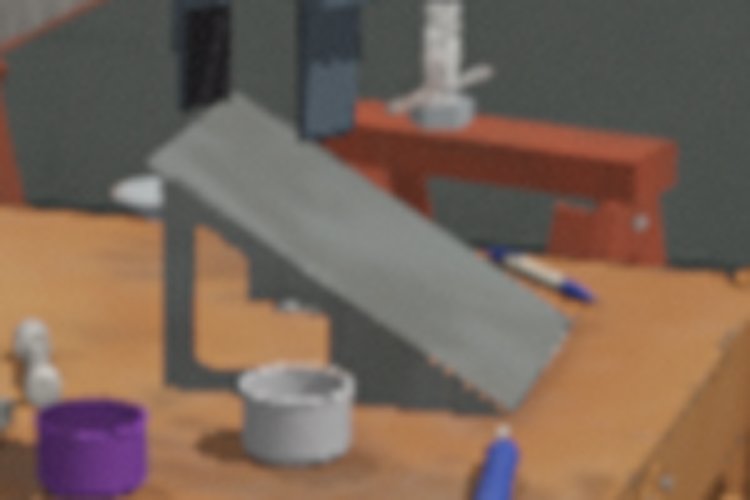

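View pics/pl2.png

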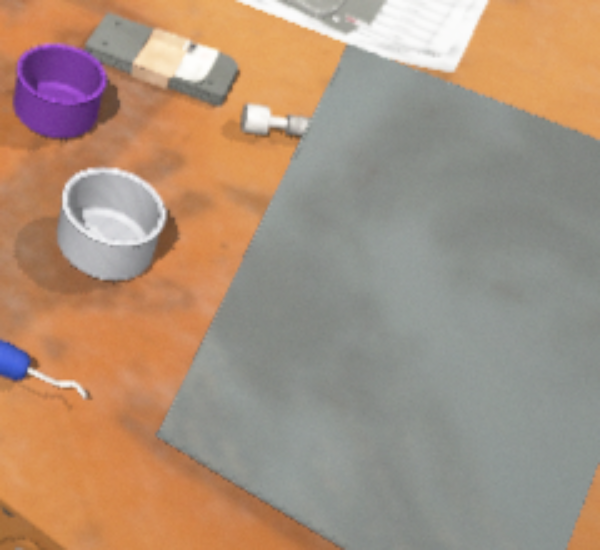

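>>> jog_arm([
  [[2,-15,-10],[0,0,0.1],1],
  [[4,-35,-30],[0,0,0.22],1],
  [[6,-55,-60],[0,0,0.34],1],
  [[6,-70,-90],[0,0,0.46],1],
  [[6,-70,-103],[0,0,0.52],1],
])

```text
time_s: 2.33
ee_pos: [513.2, -293.5, 295.8]
ee_rot: [-180.0, 0.3, -0.0]
force: [-0.4, 0.1, -0.0]
gripper_width: 91.1
```

Run:
```python
from h import *
import pickle
s,f=wcam();save(f,'w2.png');pickle.dump(f,open('w2.pkl','wb'))
print(s['ee_pos'],s['ee_rot'])
p=f['pixels']
print(proj(f,[513,-291,42]))
for a in range(0,360,45): print(proj(f,[513+33*np.cos(np.radians(a)),-291+33*np.sin(np.radians(a)),42]).round())
```

```text
[ 513.21286417 -293.54306971  295.75555886] [-1.79958733e+02  2.92826102e-01 -1.78016241e-04]
[320.188988   245.24027129]
[367. 245.]
[354. 213.]
[320. 199.]
[286. 213.]
[274. 245.]
[288. 276.]
[320. 289.]
[352. 276.]
```

View pics/w2.png

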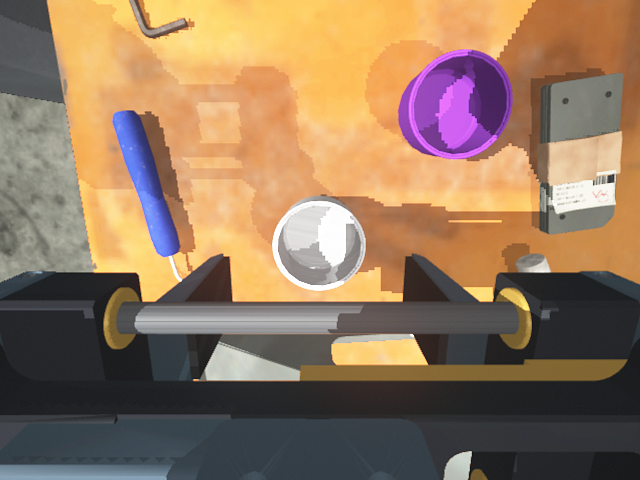

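>>> jog_arm([
  [[-1,2.5,-25],[0,0,0],1],
  [[-1,2.5,-55],[0,0,0],1],
  [[-1,2.5,-82],[0,0,0],1],
  [[-1,2.5,-94],[0,0,0],1],
  [[-1,2.5,-96],[0,0,0],1],
], squeeze=15)

```text
time_s: 2.8
ee_pos: [511.0, -288.4, 196.1]
ee_rot: [-179.6, 0.8, -0.0]
force: [0.8, 0.7, 0.3]
gripper_width: 91.2
```

>>> jog_arm([
  [[0,0,0],[0,0,0],1],
  [[0,0,0],[0,0,0],0.6],
  [[0,0,0],[0,0,0],0.6],
  [[0,0,0],[0,0,0],0.6],
  [[0,0,0],[0,0,0],0.6],
])

```text
time_s: 3.22
ee_pos: [511.5, -288.6, 197.4]
ee_rot: [-179.7, 0.6, -0.0]
force: [0.7, 0.1, 1.4]
gripper_width: 67.6
```

>>> jog_arm([
  [[0,0,0],[0,0,0],0.6],
  [[0,0,0],[0,0,0],0.6],
  [[0,0,0],[0,0,0],0.6],
  [[0,0,0],[0,0,0],0.6],
  [[0,0,0],[0,0,0],0.6],
])

```text
time_s: 3.63
ee_pos: [511.5, -288.7, 197.7]
ee_rot: [-179.7, 0.6, -0.0]
force: [-1.1, 0.2, 3.1]
gripper_width: 63.7
```

>>> jog_arm([
  [[0,0,10],[0,0,0],0.6],
  [[0,0,30],[0,0,0],0.6],
  [[0,0,60],[0,0,0],0.6],
  [[0,10,90],[0,0,0],0.6],
  [[10,35,115],[0,0,0],0.6],
], squeeze=20)

```text
time_s: 4.05
ee_pos: [520.5, -255.3, 314.8]
ee_rot: [-179.8, 0.6, -0.2]
force: [1.4, -0.8, -1.6]
gripper_width: 63.4
```

>>> jog_arm([
  [[10,25,5],[0,0,0],0.6],
  [[18,50,5],[0,0,0],0.6],
  [[26,80,5],[0,0,0],0.6],
  [[34,110,5],[0,0,0],0.6],
  [[42,140,5],[0,0,0],0.6],
])

```text
time_s: 4.47
ee_pos: [562.4, -114.0, 320.3]
ee_rot: [-179.8, 0.6, -0.2]
force: [0.3, 0.6, -0.7]
gripper_width: 63.2
```

Run:
```python
from h import *
import pickle
s,f=wcam();save(f,'w3.png');pickle.dump(f,open('w3.pkl','wb'))
print(s)
```

```text
{'time_s': 4.4667, 'qpos': array([-1.26208955e+01,  2.20758254e+01,  9.68229450e+01,  6.51812906e-02,
        6.17185682e+01, -1.24129212e+01]), 'qvel': array([37.29600902,  1.3599626 , -2.0991665 ,  0.47674548,  0.32519983,
       36.48972125]), 'effort': array([ -3.38606022, -44.3206358 , -21.00891173,   0.05307706,
         0.21719208,  -0.53342566]), 'ee_pos': array([ 562.43313682, -114.00060967,  320.27713105]), 'ee_rot': array([-179.81155792,    0.59065504,   -0.23819525]), 'force': array([ 0.2853873 ,  0.61108523, -0.66850484]), 'torque': array([-0.0651609 ,  0.06650981, -0.01423911]), 'gripper_width': 63.228004441139376}
```

View pics/w3.png

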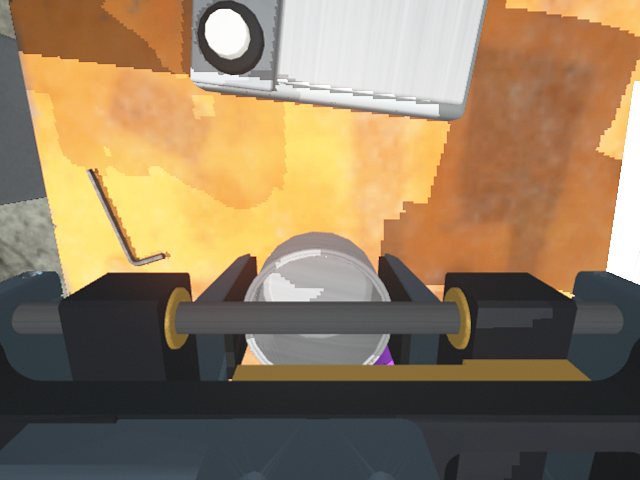

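>>> jog_arm([
  [[5,20,0],[0,0,0],0.6],
  [[10,40,0],[0,0,0],0.6],
  [[12,55,0],[0,0,0],0.6],
  [[12,60,0],[0,0,0],0.6],
  [[12,60,0],[0,0,0],0.6],
])

```text
time_s: 4.93
ee_pos: [575.4, -48.6, 320.3]
ee_rot: [-179.5, 0.6, 0.0]
force: [-0.1, -0.7, -1.1]
gripper_width: 63.4
```

Run:
```python
from h import *
import pickle
s,f=wcam();save(f,'w4.png');pickle.dump(f,open('w4.pkl','wb'))
print(s['ee_pos'],s['ee_rot'],abs(s['qvel']).max())
```

```text
[575.38092347 -48.63828905 320.31768955] [-1.79539947e+02  5.58485039e-01  1.71739528e-03] 1.7869423100335027
```

View pics/w4.png

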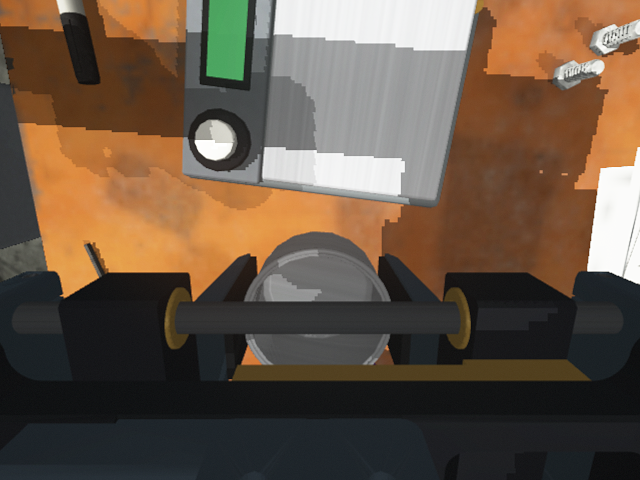

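Run:
```python
from h import *
import pickle
f=pickle.load(open('w4.pkl','rb'))
print('key',ray(f,213,141,57).round(1))
c=cv2.cvtColor(f['pixels'],cv2.COLOR_RGB2BGR)
def rot(p,l):
    c,s=np.cos(p[2]),np.sin(p[2]);return np.array([p[0]+c*l[0]-s*l[1],p[1]+s*l[0]+c*l[1],48+l[2]])
p=[602.9,59.3,-.1275]
for l in [[-65,-70,0],[65,-70,0],[65,70,0],[-65,70,0]]:
    cv2.circle(c,tuple(int(x) for x in proj(f,rot(p,l)).round()),3,(0,0,255),-1)
P=[proj(f,rot(p,[-98+14*np.cos(a),-46+14*np.sin(a),9])) for a in np.linspace(0,6.28,24)]
cv2.polylines(c,[np.array(P).round().astype(int)],True,(255,0,0),1)
P=[proj(f,rot(p,l)) for l in [[-65,-70,0],[65,-70,0],[65,70,0],[-65,70,0]]]
cv2.polylines(c,[np.array(P).round().astype(int)],True,(0,0,255),1)
cv2.imwrite('pics/w4o.png',cv2.resize(c[0:240,150:500],None,fx=2.2,fy=2.2))
```

```text
key [500.3  27.1  57. ]
```

View pics/w4o.png

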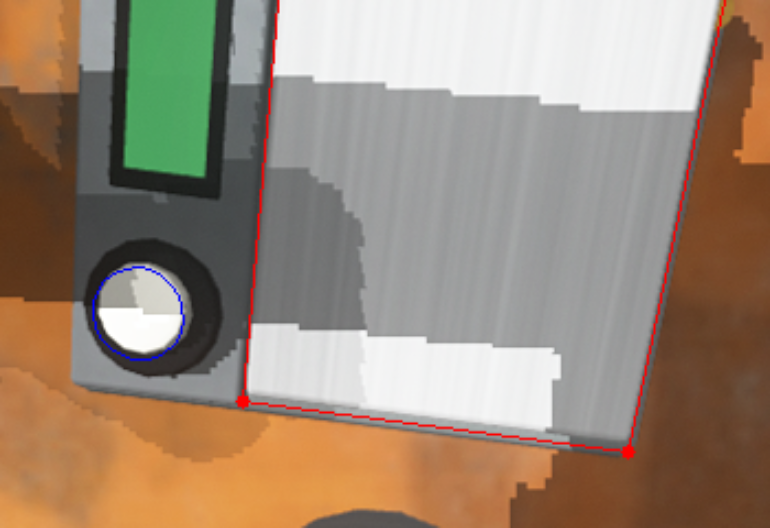

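>>> jog_arm([
  [[6,25,0],[0,0,0],0.6],
  [[13,55,0],[0,0,0],0.6],
  [[20,85,-10],[0,0,0],0.6],
  [[26,105,-25],[0,0,0],0.6],
  [[28,110,-40],[0,0,0],0.6],
])

```text
time_s: 5.4
ee_pos: [604.2, 62.0, 280.5]
ee_rot: [-179.5, 0.4, 0.0]
force: [-0.3, 0.1, -0.7]
gripper_width: 63.6
```

>>> jog_arm([
  [[0,0,-8],[0,0,0],0.6],
  [[0,0,-16],[0,0,0],0.6],
  [[0,0,-22],[0,0,0],0.6],
  [[0,0,-24],[0,0,0],0.6],
  [[0,0,-24],[0,0,0],0.6],
])

```text
time_s: 5.82
ee_pos: [604.0, 61.0, 256.3]
ee_rot: [-179.5, 0.4, -0.1]
force: [0.4, 0.2, -1.3]
gripper_width: 63.6
```

Run:
```python
from h import *
import pickle
s=telemetry.state();print(s['ee_pos'],s['ee_rot'],s['force'])
f=imaging.grab_frame('scene');g=imaging.grab_frame('side')
out=[]
for x in (f,g):
    c=cv2.cvtColor(x['pixels'],cv2.COLOR_RGB2BGR);u,v=proj(x,[603,60,60]).astype(int)
    out.append(cv2.resize(c[v-60:v+60,u-60:u+60],(400,400),interpolation=cv2.INTER_CUBIC))
cv2.imwrite('pics/pl3.png',np.hstack(out))
```

```text
[604.03374964  60.98094726 256.27320987] [-1.79528259e+02  4.43518821e-01 -5.69997115e-02] [ 0.42980881  0.17881017 -1.32318333]
```

View pics/pl3.png

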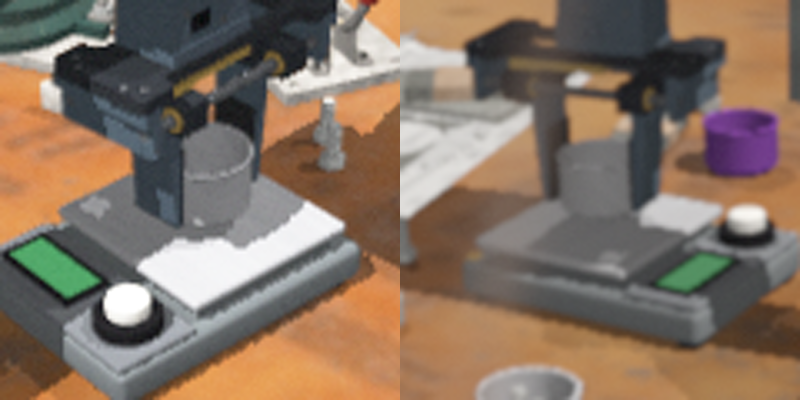

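>>> jog_arm([
  [[0,0,-3],[0,0,0],0.6],
  [[0,0,-5],[0,0,0],0.6],
  [[0,0,-7],[0,0,0],0.6],
  [[0,0,-9],[0,0,0],0.6],
  [[0,0,-9],[0,0,0],0.6],
])

```text
time_s: 6.33
ee_pos: [604.2, 61.4, 247.6]
ee_rot: [-179.5, 0.4, -0.0]
force: [1.0, -0.1, -1.0]
gripper_width: 63.1
```

>>> jog_arm([
  [[0,0,-1],[0,0,0],0.6],
  [[0,0,-2],[0,0,0],0.6],
  [[0,0,-2],[0,0,0],0.6],
  [[0,0,-2],[0,0,0],0.6],
  [[0,0,-2],[0,0,0],0.6],
])

```text
time_s: 6.75
ee_pos: [604.1, 61.4, 245.7]
ee_rot: [-179.5, 0.4, -0.0]
force: [0.3, 0.2, 0.2]
gripper_width: 63.3
```

Force just swung up by the bowl's weight (≈1.2 N), so contact is reached; one small further step, then open.

>>> jog_arm([
  [[0,0,-0.5],[0,0,0],0.6],
  [[0,0,-1],[0,0,0],0.6],
  [[0,0,-1],[0,0,0],0.6],
  [[0,0,-1],[0,0,0],0.6],
  [[0,0,-1],[0,0,0],0.6],
])

```text
time_s: 7.17
ee_pos: [604.1, 61.5, 245.6]
ee_rot: [-179.5, 0.4, -0.0]
force: [-2.1, 0.2, 5.7]
gripper_width: 63.3
```

>>> jog_arm([
  [[0,0,0],[0,0,0],0.75],
  [[0,0,0],[0,0,0],0.85],
  [[0,0,0],[0,0,0],1],
  [[0,0,0],[0,0,0],1],
  [[0,0,0],[0,0,0],1],
])

```text
time_s: 7.58
ee_pos: [604.1, 61.5, 245.4]
ee_rot: [-179.5, 0.4, -0.0]
force: [0.1, -0.0, 0.5]
gripper_width: 90.3
```

```bash
cat > look.py <<'E'
from h import *
import sys
s=telemetry.state();print(s['ee_pos'],s['ee_rot'],s['force'],s['gripper_width'],s['qpos'])
f=imaging.grab_frame('scene');g=imaging.grab_frame('side')
out=[]
for x in (f,g):
    c=cv2.cvtColor(x['pixels'],cv2.COLOR_RGB2BGR);u,v=proj(x,[570,50,60]).astype(int)
    out.append(cv2.resize(c[v-60:v+60,u-60:u+60],(400,400),interpolation=cv2.INTER_CUBIC))
cv2.imwrite('pics/%s.png'%sys.argv[1],np.hstack(out))
E
python3 look.py l1
```

```text
[604.10782093  61.45389616 245.44735047] [-1.79509665e+02  3.78923172e-01 -2.94967153e-02] [ 0.13908212 -0.02005731  0.48749246] 90.32871709697648 [ 4.59944986 29.01752329 97.34180522  0.64207282 53.98049839  4.25144763]
```

View pics/l1.png

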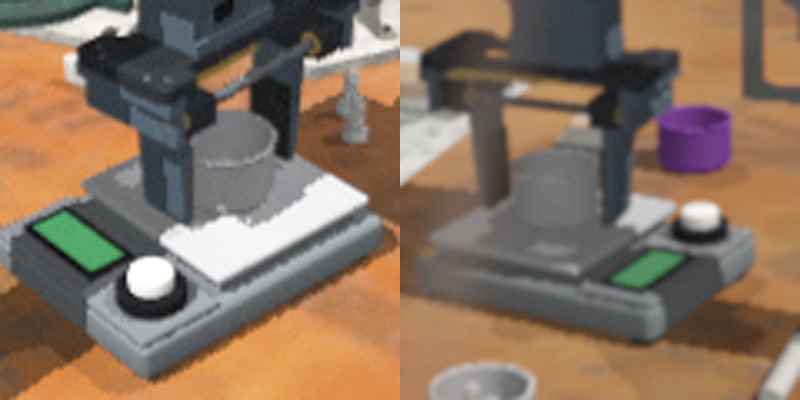

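>>> jog_arm([
  [[0,0,8],[0,0,0],1],
  [[0,0,22],[0,0,0],1],
  [[0,0,45],[0,0,0],1],
  [[0,0,75],[0,0,0],1],
  [[0,0,95],[0,0,0],1],
])

```text
time_s: 8.1
ee_pos: [604.4, 61.5, 343.4]
ee_rot: [-179.5, 0.2, -0.0]
force: [0.4, 0.1, 0.1]
gripper_width: 91.3
```

>>> jog_arm([
  [[-15,-5,0],[0,0,0],0.5],
  [[-40,-15,0],[0,0,0],0.2],
  [[-70,-25,0],[0,0,0],0],
  [[-95,-32,0],[0,0,0],0],
  [[-104,-34.5,0],[0,0,0],0],
])

```text
time_s: 8.52
ee_pos: [497.2, 26.3, 343.8]
ee_rot: [-179.5, 0.4, -0.1]
force: [0.6, 0.4, -0.7]
gripper_width: 60.9
```

>>> jog_arm([
  [[0,0,-10],[0,0,0],0],
  [[0,0,-30],[0,0,0],0],
  [[0,0,-50],[0,0,0],0],
  [[0,0,-60],[0,0,0],0],
  [[0,0,-62],[0,0,0],0],
])

```text
time_s: 8.93
ee_pos: [497.5, 26.5, 279.7]
ee_rot: [-179.5, 0.6, -0.1]
force: [-0.4, -0.1, -0.4]
gripper_width: 27.5
```

```bash
python3 look.py l2
```

```text
[497.47002193  26.50905131 279.67445835] [-1.79514449e+02  5.65950920e-01 -5.03152913e-02] [-0.37919018 -0.09200795 -0.42259214] 27.458837237156178 [  1.58166978  18.41328776 109.71284942   0.63271105  52.42744459
   1.24615268]
```

View pics/l2.png

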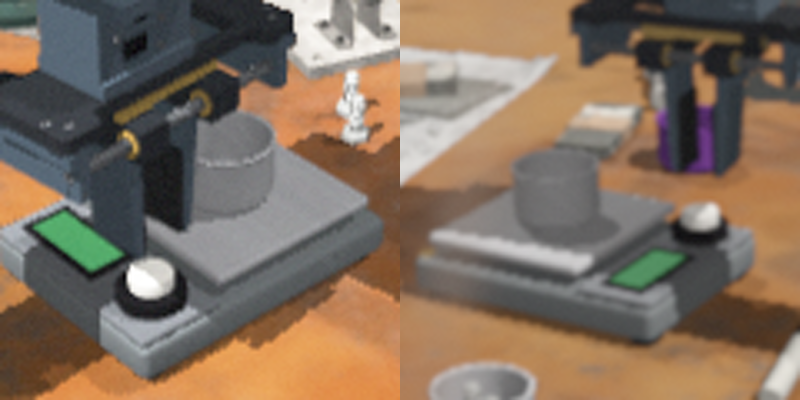

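>>> jog_arm([
  [[3,0.5,0],[0,0,0],0],
  [[3,0.5,0],[0,0,0],0],
  [[3,0.5,-5],[0,0,0],0],
  [[3,0.5,-15],[0,0,0],0],
  [[3,0.5,-25],[0,0,0],0],
])

```text
time_s: 9.45
ee_pos: [501.0, 27.0, 256.1]
ee_rot: [-179.5, 0.3, -0.0]
force: [-0.9, -0.7, -1.0]
gripper_width: 0.4
```

>>> jog_arm([
  [[0,0,-2],[0,0,0],0],
  [[0,0,-4],[0,0,0],0],
  [[0,0,-6],[0,0,0],0],
  [[0,0,-7],[0,0,0],0],
  [[0,0,-7],[0,0,0],0],
])

```text
time_s: 9.87
ee_pos: [501.0, 27.0, 249.0]
ee_rot: [-179.5, 0.3, -0.0]
force: [0.2, -0.3, -0.0]
gripper_width: 0.1
```

```bash
python3 look.py l3
```

```text
[501.0076051   27.00073123 248.96901628] [-1.79509938e+02  3.22103605e-01 -4.59621427e-02] [ 0.1983024  -0.33473087 -0.01463967] 0.10789376494225886 [  1.62729961  20.88672379 111.43348053   0.67193744  47.98941146
   1.22358128]
```

View pics/l3.png

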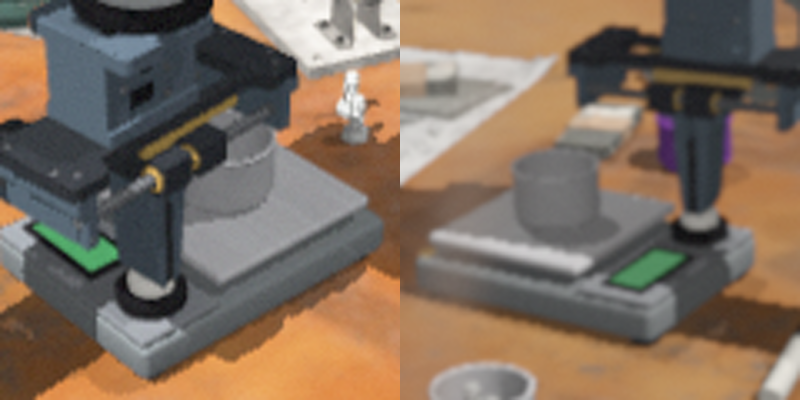

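>>> jog_arm([
  [[0,0,-1.5],[0,0,0],0],
  [[0,0,-3],[0,0,0],0],
  [[0,0,-4.5],[0,0,0],0],
  [[0,0,-6],[0,0,0],0],
  [[0,0,-6],[0,0,0],0],
])

```text
time_s: 10.38
ee_pos: [501.3, 27.0, 243.3]
ee_rot: [-179.5, 0.2, -0.0]
force: [0.0, -0.3, 3.0]
gripper_width: 0.5
```

>>> jog_arm([
  [[0,0,-0.5],[0,0,0],0],
  [[0,0,-1],[0,0,0],0],
  [[0,0,-1.5],[0,0,0],0],
  [[0,0,-1.5],[0,0,0],0],
  [[0,0,-1.5],[0,0,0],0],
])

```text
time_s: 10.8
ee_pos: [501.3, 27.0, 242.1]
ee_rot: [-179.5, 0.2, -0.0]
force: [-1.1, -0.0, 6.1]
gripper_width: 0.8
```

>>> jog_arm([
  [[0,0,-0.5],[0,0,0],0],
  [[0,0,-1],[0,0,0],0],
  [[0,0,-1.5],[0,0,0],0],
  [[0,0,-1.5],[0,0,0],0],
  [[0,0,-1.5],[0,0,0],0],
])

```text
time_s: 11.22
ee_pos: [501.2, 27.0, 241.9]
ee_rot: [-179.5, 0.2, -0.0]
force: [-4.0, 0.1, 13.8]
gripper_width: 0.4
```

```bash
python3 look.py l4
```

```text
[501.24124023  26.98312431 241.884043  ] [-1.79511435e+02  2.04198472e-01 -4.24379812e-02] [-3.955128    0.05179069 13.77790716] 0.3708049579900618 [  1.62596299  21.42936226 111.8950906    0.67734501  46.8674319
   1.20534786]
```

View pics/l4.png

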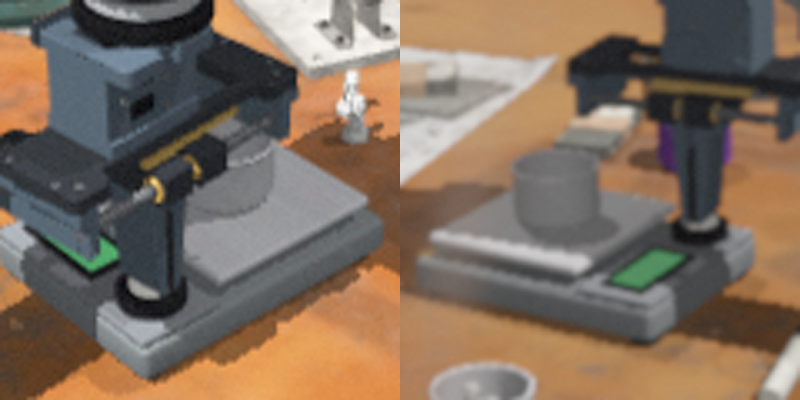

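Bottomed at 13.8 N with tip at z≈51, key down. Retreat straight up.

>>> jog_arm([
  [[0,0,4],[0,0,0],0],
  [[0,0,12],[0,0,0],0],
  [[0,0,30],[0,0,0],0],
  [[0,0,60],[0,0,0],0],
  [[0,0,95],[0,0,0],0],
])

```text
time_s: 11.73
ee_pos: [500.5, 27.0, 336.3]
ee_rot: [-179.5, 0.5, -0.0]
force: [-0.4, 1.0, 0.3]
gripper_width: 0.5
```

>>> jog_arm([
  [[-10,0,25],[0,0,0],0],
  [[-25,0,45],[0,0,0],0],
  [[-40,0,60],[0,0,0],0],
  [[-45,0,65],[0,0,0],0],
  [[-45,0,65],[0,0,0],0],
])

```text
time_s: 12.15
ee_pos: [454.7, 27.0, 402.5]
ee_rot: [-179.5, 0.4, -0.0]
force: [0.5, -0.2, -0.4]
gripper_width: 0.6
```

>>> jog_arm([
  [[0,0,0],[0,0,0],0],
  [[0,0,0],[0,0,0],0],
  [[0,0,0],[0,0,0],0],
  [[0,0,0],[0,0,0],0],
  [[0,0,0],[0,0,0],0],
])

```text
time_s: 12.57
ee_pos: [455.1, 27.0, 401.7]
ee_rot: [-179.5, 0.5, -0.0]
force: [0.0, 0.2, 0.0]
gripper_width: 0.9
```

```bash
python3 look.py l5
python3 - <<'E'
from h import *
import pickle
g=imaging.grab_frame('side');save(g,'s5.png')
s=pickle.load(open('s1.pkl','rb'))
d=np.abs(g['pixels'].astype(int)-s['pixels']).max(2)[285:322,245:285];print('full-bowl patch diff',d.mean(),d.max())
f=imaging.grab_frame('scene');save(f,'sc5.png');c=cv2.cvtColor(f['pixels'],cv2.COLOR_RGB2BGR)
for z,r in((48,32),(90,33)):
    P=[proj(f,[603+r*np.cos(a),60+r*np.sin(a),z]) for a in np.linspace(0,6.28,32)]
    cv2.polylines(c,[np.array(P).round().astype(int)],True,(0,0,255),1)
cv2.imwrite('pics/o5.png',cv2.resize(c[180:300,240:400],None,fx=5,fy=5))
E
```

```text
[455.06200534  26.97240278 401.66767406] [-1.79518474e+02  4.63828083e-01 -4.13617643e-02] [0.00947481 0.24969986 0.03200676] 0.9055107608801377 [  1.78880752   7.75922858 104.32978432   0.53371035  68.36005228
   1.63335519]
full-bowl patch diff 2.074324324324324 6
```

View pics/l5.png

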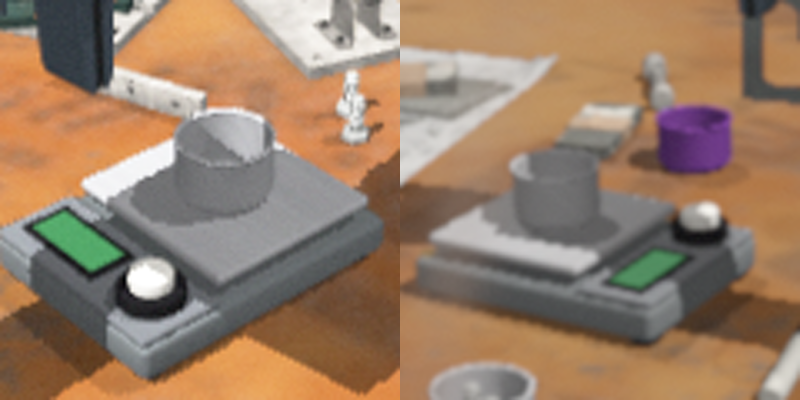

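View pics/o5.png

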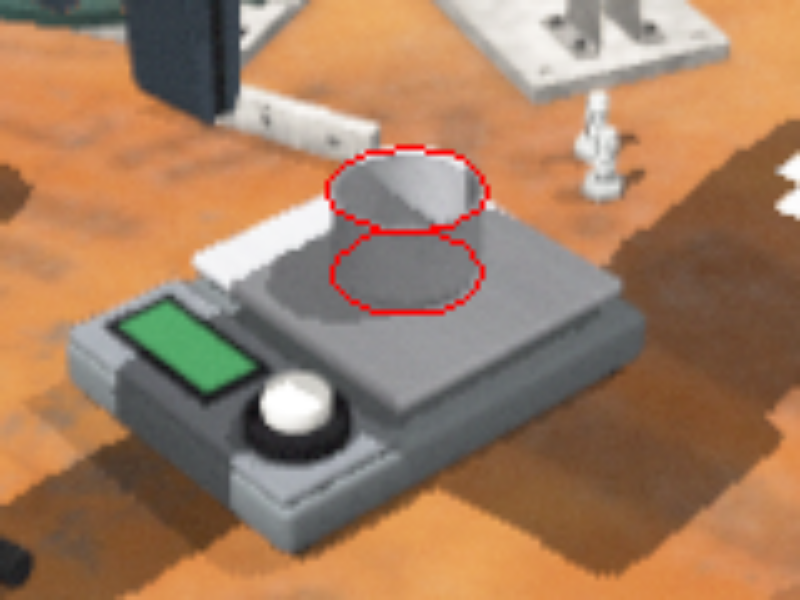

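The bowl fits the predicted outline at the pan's centre and stands upright. The key is up again, the full bowl hasn't moved, and the robot touches nothing.

```bash
python3 -c "
from workcell import env
print(env.job_done())"
```

```text
the job is handed in; nothing more can be done
None
```

I set the empty steel bowl (right of the scale) down in the middle of the pan and let go of it. I then pressed the tare key to its stop with the closed fingertips, backed away, and handed the job in at about 12.6 s. No verdict was reported.

- **Bowl:** in the last scene picture it stands upright and fits the outline predicted at the pan's centre to within a few mm.
- **Tare key:** the press stopped about 6 mm below rest with 13.8 N on the tool, well over the 4 N needed, so it was fully down. In the last scene picture the key looks the same as at the start, so it is back up.
- **Bowl with the bolts:** the side picture shows it unchanged from before the grasp.
- **Robot:** it touches nothing, and the force reading is about 0.

None of the checks failed. My early position estimates for the empty bowl differed by about 3 mm between the scene and wrist cameras. A closer wrist view settled that before the grasp.

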